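# Trip the stop and index the paper punch table to its second hole

### The job

The sheets on the bench paper punch have their first hole; move the punch's sliding table on to the second hole position. With the fingers, press the spring-loaded trip stop's thumb pad right down and, keeping it down, push the table's upright tab to the right past the stop until the table is fully home against the end stop; then move away so that the trip stop springs fully up behind it and locks the table. Only press and push: do not pinch the tab or the pad, and leave the loose things round the punch where they are.

Things in the scene. Friction and masses are not known exactly. Their poses are not given: they have to be found in the camera images.
- paper_punch: Grey bench paper punch, fixed to the worktop, turned up to 0.22 rad. Origin on the worktop; x points away from the operator, y left along the table's track, z up. Base x -150 to 102, y -160 to 172 mm, 12 mm thick. Punch head (126 mm high, upright lever to 220 mm) at x > 5 mm, |y| < 50 mm. The parts to work lie at its front, x -149 to -80 mm; the highest there is the tab (62 mm).
- punch_table (a joint): Sliding table (plate 147 x 190 mm, top at z 36 mm, with clamped paper), in m; grows as it slides along the punch's -y (to the right). 0: its stop bar meets the raised pin of the trip stop and cannot pass; it starts 2 to 25 mm short of that (negative). 0.080: home against the end stop, a hard limit. It slides with 1.5 to 3 N of friction and stays where it is left.
- push_tab (a point): Middle of the rear (+y) face of the table's upright black tab: push it here towards -y. Tab 58 mm wide (x), 10 thick (y), 41.5 to 62 mm above the worktop, so it passes 5.5 mm over the raised pad. The point is 52 mm above the worktop, over the pad's centre line (punch x = -128 mm), at punch y = 14 mm minus the table's position.
- trip_stop (a joint): How far the trip stop is pressed down, in m: 0 up, 0.012 fully down (hard limit); spring 4 N at the top, 7.5 N at the bottom. Pressed 9.5 mm or more, the table's 64 mm long stop bar clears its pin; once over the pin the bar keeps it down by itself until the table passes 0.076, where the stop springs up behind the bar and locks the table.
- trip_pad (a point): Centre of the top of the trip stop's ribbed steel thumb pad, 28 mm wide (x), 84 mm long (y, 42 each way), at punch x = -128, y = 30 mm; top 36 mm above the worktop when up, 24 when down (housing 22 high). Its stop pin, 12 mm square, is one piece with it, at punch x = -93, y = -12 to 0 mm. A finger pressing the pad just behind the tab can slide along the pad as it pushes the tab.
- staple_box: Bystander: small cardboard box of staples, 37 x 62 x 31 mm, origin under its centre, loose, left in front of the punch.
- eraser: Bystander: white eraser in a grey sleeve, 23 x 52 x 13 mm, loose, in front of the punch.
- binder_clip: Bystander: black binder clip, 41 x 51 x 21 mm, loose, left of the punch.
- staple_remover: Bystander: claw staple remover, 39 x 56 x 20 mm, loose, in front of the punch on the right.
- marker: Bystander: grey and white marker pen, 16 x 125 x 18 mm, loose, left of the punch.
- clip_box: Bystander: small box of paper clips, 53 x 75 x 21 mm, loose, right of the punch.

How it is judged:
By the outcome, as a careful person would: the job done as asked, in the order asked, and still so for the second after the job is handed in, with the robot touching nothing.
It also fails if it takes over 35 s, if anything falls off the work surface, if the arm or the gripper's body presses on something with over 40 N, if the wrist force passes 120 N, or if a joint passes its speed limit or range.

### The arm

A 7-joint arm with a two-finger parallel gripper is mounted at the origin on a cart in front of the work surface, level with it; the furniture and walls round the work are solid. World frame = base frame: x ahead of the robot, y to its left, z up, the work surface at z = 0. Lengths are in m, angles in rad, forces in N, time in s.
With the tool pointing down it reaches from about 0.4 to 0.85 m from the base axis. Payload 10.4 kg.
Tool frame: the origin (TCP) lies at the very end of the fingers, on their centre line; the grasp point (between the pads) lies 19 mm behind it (grip_point_offset is the distance from the TCP to the grasp point, in m); z points along the fingers, y is the line along which they close (so a half turn about z gives the same grasp; the last joint's range is limited). The gripper opens to 87 mm and grips with 3 to 60 N. Pads are 19 mm wide; open, the fingers measure 117 mm over their backs; the gripper's body (75 mm by 190 mm) begins 51 mm behind the grasp point.
Start: joints at [1.129, 0.332, -0.065, 1.46, 0.022, 1.35, -0.088], TCP at [0.254, -0.571, 0.223] pointing down, gripper open.
Joint ranges: [-2.6, 2.6], [-0.5, 2.12], [-1.47, 1.34], [0.16, 2.42], [-1.27, 4.41], [0.06, 2.06], [-2.6, 2.6]. Speed limits (rad/s): [2.22, 2.22, 2.79, 2.79, 3.14, 3.14, 3.14].

### API

Orientations are given as a unit quaternion [x, y, z, w].
In Python, from station import * gives the robot as it stands. The module is installed in compiled form; this text tells all that it offers.
- The arm moves only by the shell command python3 -m handwheel 'ROWS'. ROWS is JSON, a list of rows, each a list of 5 numbers: the shift along the world's x, y, z in units of 40 mm (1.0 is 40 mm), then the turn about the world's z in rad, then the opening, from -1 (shut) to 1 (fully open), so that 0 is half open. A call has 1 to 12 rows; each row shifts and turns the commanded pose from where the row before left it; what a row does not reach is not made up. A row lasts 1/10 s, in which the tool goes at most 50 mm and 8.59 degrees, less where a joint would pass 70% of its speed; a pose out of reach is approached as far as the arm can. A call is refused whole if a number of a shift passes 1 or a number of a turn 0.15, either way. A call with a gripper value outside its range is refused whole. The fingers move at their own pace and stop on an object; the grip force is fixed at half the most. Time passes only in rows, so rows that do not move let the fingers close. It gives the time, the measured TCP pose, the force, the opening and the grip force at its end, in the units of the state.
- state(): the state, without advancing time (a new reading comes with each control period).
- capture(name): name is "scene" or "side" or "wrist"; returns a dict with "img" (400x640x3 uint8, red, green, blue), "fx", "fy", "cx", "cy" (pixels), "k1" (the pictures are not rectified: a ray, as slopes to the right and down, at radius r is drawn at 1 + k1 r^2 times it, then the intrinsics apply), "R" (3x3) and "t" (3): a world point X has camera coordinates R X + t; the wrist camera has in their place "tool_from_camera" (4x4, takes a point from camera to tool coordinates, whose origin is the TCP and whose axes are the flange's). Camera axes: x right, y down, z forward; pixel columns grow to the right and rows downward; lengths in m; the calibration is good to about 2 mm. A picture is of the moment at which its call begins: read the wrist's pose just before it. There is no depth.
- sign_off(): hands the job in; it is judged then, once.
The state is a dict: "time_s": time; "joint_pos": joint angles; "dq": joint speeds; "joint_torque": joint torques, N m; "tcp_pos": TCP position; "tool_rot": TCP orientation; "ft_force": force on the tool from outside, world axes, zero at the start; "wrist_torque": the same for the moment, N m; "grip_width": finger opening in m; "grip_force": force on a finger pad.
Only numpy, scipy, OpenCV 4.12 (cv2) and the standard library are available. Lean on these libraries where they do the work, as an engineer would, in place of code of your own. Each camera call takes 0.05 s, during which the arm holds its last target. There are 200 camera calls.

## Working session

There is one attempt and no reset: what is moved stays moved. The work goes in short steps, Python scripts to look and compute and a shell command to move; the robot and the scene stay as the last step left them, time stands still between calls to the robot, and variables do not carry over. Pictures are saved under pics/ and viewed, at most 12 in all, crops included, and the job is handed in when it is done.

```bash
mkdir -p pics; cat > h.py <<'E'
from station import *
import numpy as np, cv2
def ray(c,u,v):
    K=np.array([[c["fx"],0,c["cx"]],[0,c["fy"],c["cy"]],[0,0,1.]])
    p=cv2.undistortPoints(np.array([[[u,v]]],float),K,np.array([c["k1"],0,0,0.]))[0,0]
    R=np.array(c["R"]);t=np.array(c["t"])
    d=R.T@np.array([p[0],p[1],1]);return -R.T@t,d
def atz(c,u,v,z):
    o,d=ray(c,u,v);return o+d*(z-o[2])/d[2]
def tri(a,b):
    (o1,d1),(o2,d2)=a,b
    s=np.linalg.lstsq(np.c_[d1,-d2],o2-o1,rcond=None)[0]
    p=o1+s[0]*d1;q=o2+s[1]*d2;return (p+q)/2,np.linalg.norm(p-q)
def proj(c,X):
    K=np.array([[c["fx"],0,c["cx"]],[0,c["fy"],c["cy"]],[0,0,1.]])
    return cv2.projectPoints(np.array(X,float).reshape(-1,3),cv2.Rodrigues(np.array(c["R"]))[0],np.array(c["t"],float),K,np.array([c["k1"],0,0,0.]))[0][:,0]
E
python3 - <<'E'
from h import *
for n in("scene","side"):
    c=capture(n);cv2.imwrite(f"pics/{n}0.png",c["img"][:,:,::-1])
    print(n,-np.array(c["R"]).T@c["t"])
print(state())
E
```

```text
scene [0.04224861 0.59360992 0.74788261]
side [-0.0220756   1.14457136  0.51057793]
{'time_s': 0.1, 'joint_pos': array([ 1.12940064,  0.33277926, -0.06471606,  1.46084456,  0.02160094,
        1.34989594, -0.08849081]), 'dq': array([-3.85971657e-05, -1.14479776e-03,  1.32552281e-03, -3.63134148e-03,
        2.09846902e-03,  1.36195486e-03,  2.52864902e-04]), 'joint_torque': array([ 4.23851179e-04, -6.24545360e+01,  2.41092662e-02, -3.90720999e+01,
       -6.14078692e-02,  3.66218237e-02,  2.72304658e-05]), 'tcp_pos': array([ 0.25403042, -0.57067435,  0.221858  ]), 'tool_rot': array([ 9.78151554e-01,  2.07892180e-01, -1.53040259e-04, -5.96464426e-04]), 'ft_force': array([-0.98871224,  0.58704131,  0.66230264]), 'wrist_torque': array([-0.00517333, -0.04544163, -0.02791147]), 'grip_force': 0.0, 'grip_width': 0.08705863941233588}
```

View pics/scene0.png

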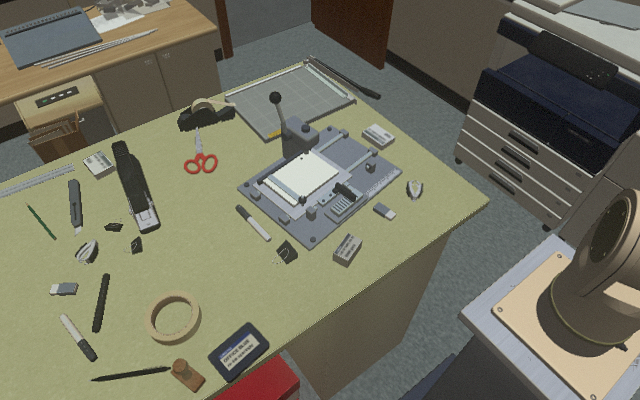

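View pics/side0.png

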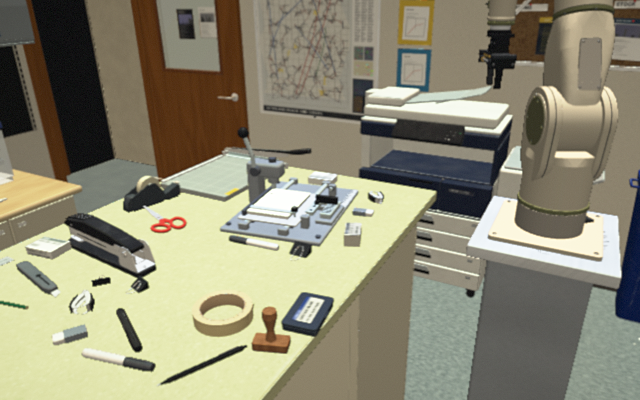

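The scene view shows the punch around (320,190), with the tab near (345,190) and the pad near (343,205). In the side view it is around (295,205). I'll enlarge both.

```bash
python3 - <<'E'
from h import *
c=capture("scene")["img"][135:255,230:410,::-1]
cv2.imwrite("pics/s1.png",cv2.resize(c,None,fx=4.4,fy=4.4,interpolation=cv2.INTER_CUBIC))
c=capture("side")["img"][170:250,215:375,::-1]
cv2.imwrite("pics/d1.png",cv2.resize(c,None,fx=5,fy=5,interpolation=cv2.INTER_CUBIC))
E
```

```text
(no output)
```

View pics/s1.png

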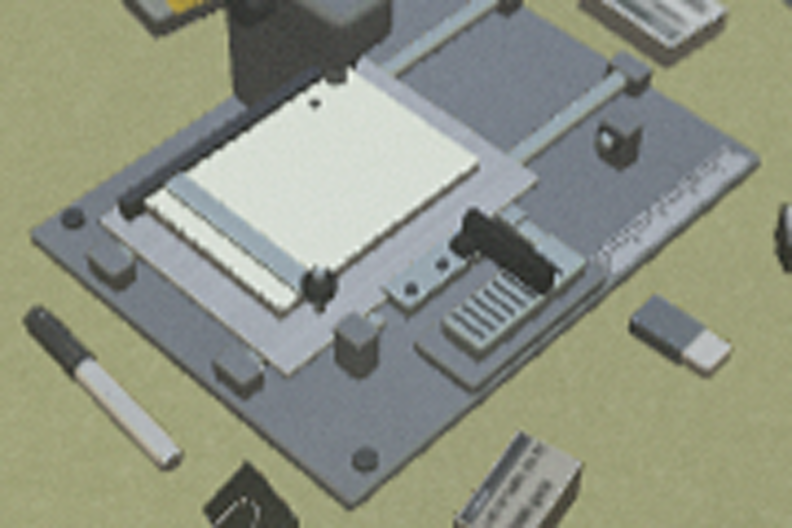

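View pics/d1.png

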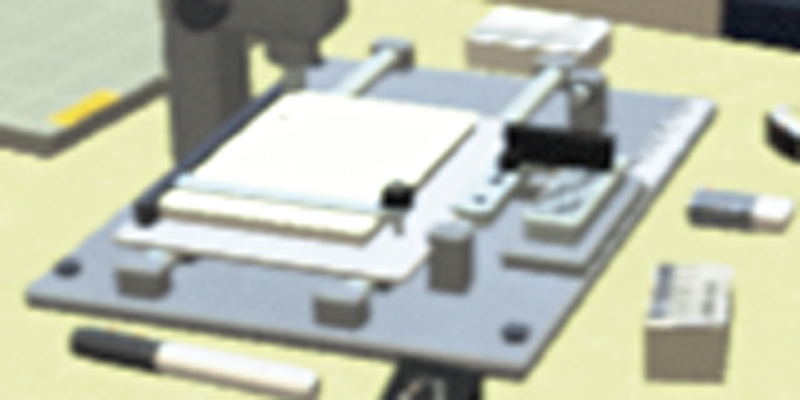

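The enlarged crops show these points. In the scene crop the base top corners are at about (350,495) front-left, (757,155) front-right and (33,233) back-left. The tab runs from (468,212) to (555,275), and the pad's rear corners are at (443,322) and (478,345). In the side crop the corners are at about (522,368), (715,102) and (28,297), with the tab at x 507–612, y 125–170.

```bash
cat > fit.py <<'E'
from h import *
from scipy.optimize import least_squares
S=capture("scene");D=capture("side")
s=lambda u,v:((u+.5)/4.4-.5+230,(v+.5)/4.4-.5+135)
d=lambda u,v:((u+.5)/5-.5+215,(v+.5)/5-.5+170)
P=[(-.15,.172,.012),(-.15,-.16,.012),(.102,.172,.012),(-.114,.072,.036),(-.142,.072,.036)]
so=[s(350,495),s(757,155),s(33,233),s(443,322),s(478,345)]
do=[d(522,366),d(715,102),d(28,297),d(527,214),d(582,224)]
for a,b in zip(so,do): print(np.round(tri(ray(S,*a),ray(D,*b)),4) if 0 else [np.round(x,4) for x in tri(ray(S,*a),ray(D,*b))])
def W(p,X):
    c,n=np.cos(p[2]),np.sin(p[2]);X=np.atleast_2d(X)
    return np.c_[p[0]+c*X[:,0]-n*X[:,1],p[1]+n*X[:,0]+c*X[:,1],X[:,2]]
f=lambda p:np.r_[(proj(S,W(p,P))-so).ravel(),(proj(D,W(p,P))-do).ravel()]
r=least_squares(f,[.65,-.2,0],loss="soft_l1");p=r.x
print("pose",p);print(np.round(f(p).reshape(-1,2),1))
# tab: rear face top corners
to=[s(468,211),s(553,268)];td=[d(508,126),d(612,134)]
g=lambda q:np.r_[(proj(S,W(p,[(-.099,.014-q[0],.062),(-.157,.014-q[0],.062)]))-to).ravel(),(proj(D,W(p,[(-.099,.014-q[0],.062),(-.157,.014-q[0],.062)]))-td).ravel()]
r=least_squares(g,[-.01]);print("table",r.x,np.round(r.fun,1))
q=r.x[0]
print("tabpoint",W(p,(-.128,.014-q,.052)),"pad",W(p,(-.128,.03,.036)))
print("dirs -y",[np.sin(p[2]),-np.cos(p[2])])
E
python3 fit.py
```

```text
[array([0.438 , 0.3167, 0.0091]), np.float64(0.0028)]
[array([ 0.4894, -0.0047,  0.0102]), np.float64(0.0011)]
[array([0.681 , 0.3576, 0.0071]), np.float64(0.0023)]
[array([0.4811, 0.229 , 0.0378]), np.float64(0.0001)]
[array([0.4575, 0.2227, 0.036 ]), np.float64(0.0049)]
pose [0.60895345 0.1757813  0.16754956]
[[ 0.6  2.3]
 [ 1.4 -0.4]
 [-1.6 -0.1]
 [-0.5 -0.7]
 [ 0.8  1. ]
 [ 0.9 -0.2]
 [ 0.7 -0.9]
 [-1.9 -1.3]
 [-1.   0.2]
 [-0.8 -0.3]]
table [-0.0159691] [2.  3.2 2.3 4.2 2.4 0.6 4.4 1.6]
tabpoint [[0.47774807 0.18398458 0.052     ]] pad [[0.47774291 0.18401505 0.036     ]]
dirs -y [np.float64(0.16676672543466212), np.float64(-0.9859963789425396)]
```

```bash
python3 -m handwheel '[[0.2,0.2,0.4,-0.05,-1],[0.5,0.5,0.4,-0.05,-1],[0.5,0.8,0.3,-0.05,-1],[0.5,0.9,0.1,-0.05,-1],[0.5,0.9,0,-0.05,-1],[0.5,0.9,0,0,-1],[0.5,0.9,0,0,-1],[0.5,0.9,0,0,-1],[0.5,0.9,0,0,-1],[0.4,0.9,0,0,-1],[0.3,0.9,0,0,-1],[0.2,0.9,0,0,-1]]'; python3 -c "
from h import *
print(capture('wrist')['tool_from_camera'])
S=capture('scene');D=capture('side')
s=lambda u,v:((u+.5)/4.4-.5+230,(v+.5)/4.4-.5+135)
d=lambda u,v:((u+.5)/5-.5+215,(v+.5)/5-.5+170)
for a,b in(((468,211),(508,126)),((553,268),(612,134))):print(tri(ray(S,*s(*a)),ray(D,*d(*b))))"
```

```text
time_s: 1.5
tcp_pos: [0.4587, -0.1852, 0.2706]
tool_rot: [0.996, 0.085, 0.0, 0.0]
ft_force: [0.7, 0.9, -0.2]
grip_width: 0.0029
grip_force: 0.0
[[ 2.24274924e-04 -9.67550887e-01 -2.52676137e-01  6.80485792e-02]
 [ 9.99999973e-01  2.03486808e-04  1.08403889e-04 -5.16358653e-04]
 [-5.34700185e-05 -2.52676154e-01  9.67550907e-01 -1.62422978e-01]
 [ 0.00000000e+00  0.00000000e+00  0.00000000e+00  1.00000000e+00]]
(array([0.5157826 , 0.18603626, 0.06133966]), np.float64(0.0025787152234015244))
(array([0.46194772, 0.17585639, 0.0623139 ]), np.float64(0.0013549029083920882))
```

```bash
python3 -m handwheel '[[0,0.9,-0.2,0,-1],[0,0.9,-0.2,0,-1],[0,0.9,-0.2,0,-1],[0,0.9,-0.2,0,-1],[-0.1,0.9,-0.1,0,-1],[-0.1,0.9,-0.1,0,-1],[0,0.9,0,0,-1],[0,0.9,0,0,-1],[0,0.9,0,0,-1],[0,0.6,0,0,-1],[0,0.2,0,0,-1],[0,0,0,0,-1]]'; cat >> h.py <<'E'
from scipy.spatial.transform import Rotation as Ro
def wrist(name):
    st=state();c=capture("wrist");T=np.eye(4);T[:3,:3]=Ro.from_quat(st["tool_rot"]).as_matrix();T[:3,3]=st["tcp_pos"]
    M=np.linalg.inv(T@np.array(c["tool_from_camera"]));c["R"]=M[:3,:3];c["t"]=M[:3,3]
    cv2.imwrite(f"pics/{name}.png",c["img"][:,:,::-1])
    import pickle;pickle.dump(c,open(name+".pkl","wb"));return c
E
python3 -c "
from h import *
c=wrist('w1');print(state()['tcp_pos'])"
```

```text
time_s: 2.85
tcp_pos: [0.4504, 0.1688, 0.2305]
tool_rot: [0.996, 0.085, -0.0, -0.0]
ft_force: [0.4, -1.0, -0.4]
grip_width: 0.0006
grip_force: 0.0
[0.45054916 0.16769914 0.23038428]
```

View pics/w1.png

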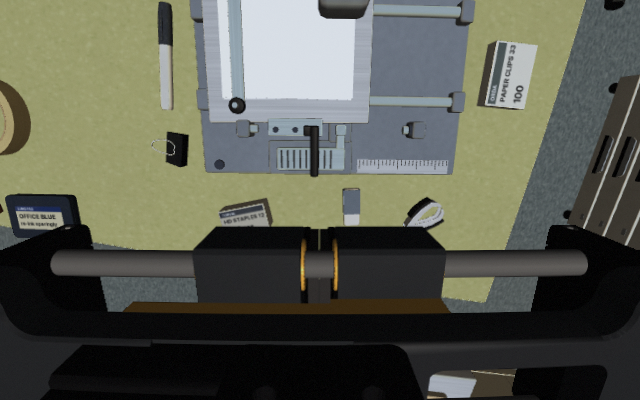

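The wrist view shows the punch square to the tool: base front corners at about (205,172) and (453,174), tab at (314,125–175), pad at 275–345, row 158. I'll enlarge it.

```bash
python3 -c "
from h import *
i=cv2.imread('pics/w1.png')[105:185,195:355];cv2.imwrite('pics/w1c.png',cv2.resize(i,None,fx=5,fy=5,interpolation=cv2.INTER_CUBIC))"
```

```text
(no output)
```

View pics/w1c.png

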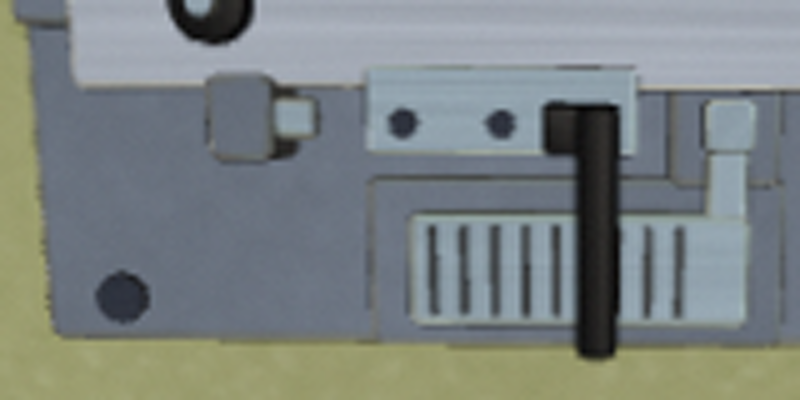

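The crop is clear: pad corners (411,213), (747,213), (745,325) and (411,325), base front-left corner (52,335), tab rear edge x≈578 ending at y≈357. The gap from bar to pin is about 69 px, or roughly 17 mm.

```bash
cat > m.py <<'E'
from h import *
import pickle
from scipy.optimize import least_squares
c=pickle.load(open("w1.pkl","rb"))
w=lambda u,v:((u+.5)/5-.5+195,(v+.5)/5-.5+105)
A=[((-.114,.072),w(411,213),.036),((-.114,-.012),w(747,213),.036),((-.142,-.012),w(745,325),.036),((-.142,.072),w(411,325),.036),((-.15,.172),w(52,335),.012),((-.15,-.16),(453,174),.012)]
W=np.array([atz(c,*u,z)[:2] for _,u,z in A]);P=np.array([a for a,_,_ in A])
def T(p,X): return np.array(X)@np.array([[np.cos(p[2]),np.sin(p[2])],[-np.sin(p[2]),np.cos(p[2])]])+p[:2]
p=least_squares(lambda p:(T(p,P)-W).ravel(),[.6,.17,.17]).x
print(p,np.round((T(p,P)-W)*1e3,1))
inv=lambda X:(np.array(X)-p[:2])@np.array([[np.cos(p[2]),-np.sin(p[2])],[np.sin(p[2]),np.cos(p[2])]])
print("tab rear top front end / top rear edge mid",inv(atz(c,*w(578,354),.062)[:2]),inv(atz(c,*w(579,230),.062)[:2]))
print("pad",T(p,[-.128,.03]))
S=capture("scene");Dd=capture("side")
q=.014-inv(atz(c,*w(579,230),.062)[:2])[1];print("q",q)
st=state();a=Ro.from_quat(st["tool_rot"]).as_matrix()
print("tool x yaw",np.arctan2(a[1,0],a[0,0]),"tcp in punch",inv(st["tcp_pos"][:2]))
E
python3 m.py
```

```text
[0.60848561 0.17533068 0.16178433] [[ 0.8  1.4]
 [ 0.6 -1.3]
 [-0.1 -1.1]
 [ 0.2  0.5]
 [-1.1  1.2]
 [-0.3 -0.7]]
tab rear top front end / top rear edge mid [-0.14485222  0.02951883] [-0.11661398  0.02931096]
pad [0.47732472 0.18432075]
q -0.015310956491827595
tool x yaw 0.1662918644452564 tcp in punch [-0.15712724  0.01730424]
```

```bash
python3 -m handwheel '[[0.3,0.5,0,0,-1],[0.28,0.46,-0.2,0,-1],[0,0,-0.7,0,-1],[0,0,-0.8,0,-1],[0,0,-0.8,0,-1],[0,0,-0.7,0,-1],[0,0,-0.4,0,-1],[0,0,-0.2,0,-1],[0,0,0,0,-1],[0,0,0,0,-1]]'; python3 -c "
from h import *
c=wrist('w2');print(state()['tcp_pos'])
i=c['img'][100:360,160:480,::-1];cv2.imwrite('pics/w2c.png',cv2.resize(i,None,fx=2.3,fy=2.3))
i=capture('side')['img'][150:230,275:375,::-1];cv2.imwrite('pics/d2c.png',cv2.resize(i,None,fx=6,fy=6,interpolation=cv2.INTER_CUBIC))"
```

```text
time_s: 4.0
tcp_pos: [0.4741, 0.2075, 0.0797]
tool_rot: [0.996, 0.084, 0.001, -0.0]
ft_force: [1.1, -0.2, 0.6]
grip_width: 0.0004
grip_force: 0.0
[0.47425339 0.20762788 0.07984096]
```

View pics/w2c.png

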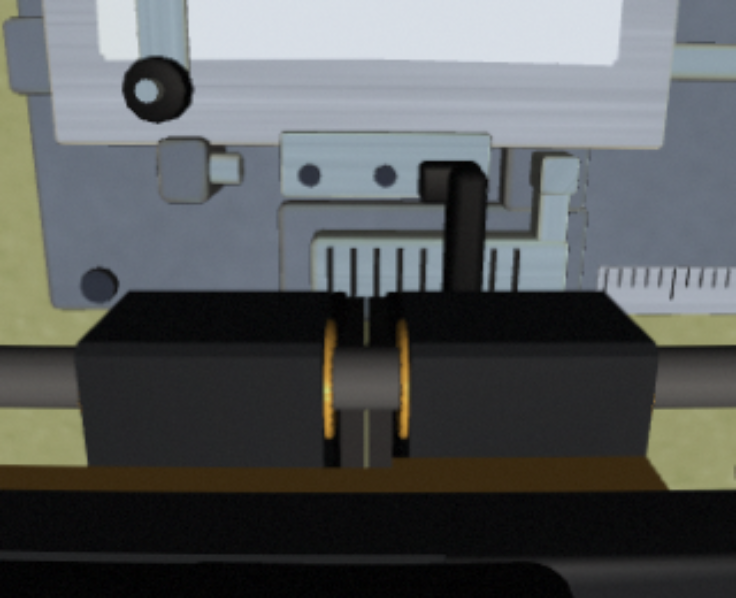

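View pics/d2c.png

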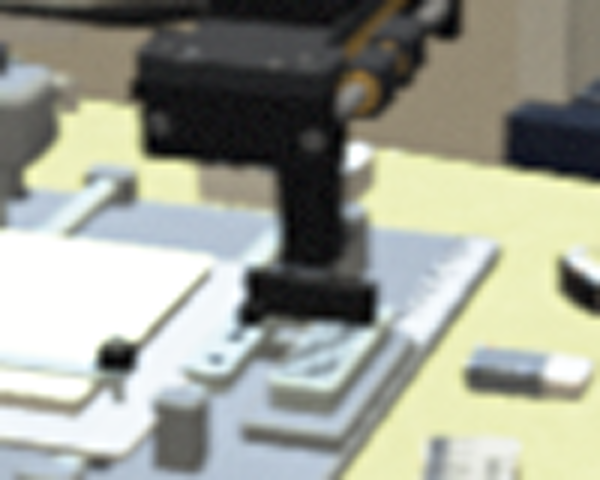

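The wrist crop shows the shut fingers at column 366, left of the tab (447–485) and above the pad. In the side crop they are in line with the tab and clear of it. Next I press down.

```bash
python3 -m handwheel '[[0,0,-0.4,0,-1],[0,0,-0.4,0,-1],[0,0,-0.2,0,-1],[0,0,-0.1,0,-1],[0,0,-0.1,0,-1],[0,0,-0.1,0,-1],[0,0,0,0,-1],[0,0,0,0,-1]]';python3 -m handwheel '[[0,0,-0.05,0,-1],[0,0,-0.05,0,-1],[0,0,0,0,-1],[0,0,0,0,-1]]'
```

```text
time_s: 4.9
tcp_pos: [0.4732, 0.2074, 0.0267]
tool_rot: [0.996, 0.084, -0.0, 0.0]
ft_force: [-3.1, -2.2, 6.5]
grip_width: 0.0002
grip_force: 3.0
time_s: 5.3
tcp_pos: [0.4734, 0.2076, 0.024]
tool_rot: [0.996, 0.084, 0.0, 0.0]
ft_force: [-9.1, -4.7, 21.3]
grip_width: 0.0002
grip_force: 10.6
```

```bash
python3 -m handwheel '[[0.02,-0.12,0,0,-1],[0.02,-0.12,0,0,-1],[0.02,-0.12,0,0,-1],[0.02,-0.12,0,0,-1],[0,0,0,0,-1]]';python3 -m handwheel '[[0.02,-0.12,0,0,-1],[0.02,-0.12,0,0,-1],[0.02,-0.12,0,0,-1],[0.02,-0.12,0,0,-1],[0,0,0,0,-1]]'
```

```text
time_s: 5.8
tcp_pos: [0.478, 0.1906, 0.0243]
tool_rot: [0.996, 0.085, 0.002, -0.002]
ft_force: [-1.8, 4.5, 10.4]
grip_width: 0.0002
grip_force: 5.2
time_s: 6.3
tcp_pos: [0.4813, 0.1714, 0.0243]
tool_rot: [0.996, 0.085, 0.002, -0.002]
ft_force: [-2.1, 5.0, 11.2]
grip_width: 0.0007
grip_force: 5.4
```

```bash
python3 -m handwheel '[[0.02,-0.12,-0.02,0,-1],[0.02,-0.12,0,0,-1],[0.02,-0.12,0,0,-1],[0,0,0,0,-1]]';python3 -c "
from h import *
c=wrist('w3');i=c['img'][100:300,200:500,::-1];cv2.imwrite('pics/w3c.png',cv2.resize(i,None,fx=2.5,fy=2.5))"
```

```text
time_s: 6.7
tcp_pos: [0.4842, 0.1582, 0.0242]
tool_rot: [0.996, 0.085, 0.003, -0.002]
ft_force: [-3.2, 7.9, 15.0]
grip_width: 0.0001
grip_force: 7.8
```

View pics/w3c.png

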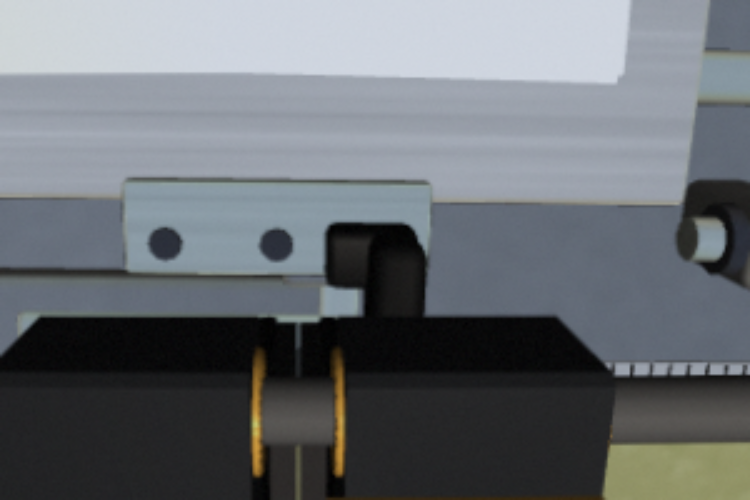

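The bar (columns 125–430) now lies over the pin (stem at about 340), so it holds the stop down. I'll push on, then lift the fingers slightly off the pad line.

```bash
python3 -m handwheel '[[0.015,-0.12,0,0,-1],[0.015,-0.12,0,0,-1],[0.015,-0.12,0.05,0,-1],[0.015,-0.12,0.1,0,-1],[0.015,-0.12,0.1,0,-1],[0.015,-0.12,0,0,-1],[0.015,-0.12,0,0,-1],[0,0,0,0,-1]]';python3 -m handwheel '[[0.015,-0.12,0,0,-1],[0.015,-0.12,0,0,-1],[0,0,0,0,-1]]'
```

```text
time_s: 7.55
tcp_pos: [0.487, 0.1203, 0.032]
tool_rot: [0.996, 0.084, 0.0, 0.0]
ft_force: [0.5, 1.7, 1.5]
grip_width: 0.0003
grip_force: 1.0
time_s: 7.85
tcp_pos: [0.4879, 0.1108, 0.0317]
tool_rot: [0.996, 0.084, 0.0, 0.0]
ft_force: [1.1, 1.7, 0.7]
grip_width: -0.0
grip_force: 0.7
```

```bash
python3 -m handwheel '[[0.015,-0.1,0,0,-1],[0,0,0,0,-1]]';python3 -m handwheel '[[0.01,-0.06,0,0,-1],[0,0,0,0,-1]]';python3 -m handwheel '[[0.01,-0.05,0,0,-1],[0,0,0,0,-1]]'
```

```text
time_s: 8.05
tcp_pos: [0.4882, 0.1071, 0.0317]
tool_rot: [0.996, 0.084, -0.0, 0.0]
ft_force: [1.2, 1.5, -0.3]
grip_width: 0.0002
grip_force: 1.0
time_s: 8.25
tcp_pos: [0.4885, 0.1049, 0.0316]
tool_rot: [0.996, 0.084, -0.0, 0.0]
ft_force: [1.9, 2.5, 0.8]
grip_width: 0.0003
grip_force: 1.4
time_s: 8.45
tcp_pos: [0.4887, 0.1022, 0.0315]
tool_rot: [0.996, 0.084, -0.0, 0.0]
ft_force: [0.5, 0.9, 0.0]
grip_width: 0.0006
grip_force: 0.7
```

```bash
python3 -m handwheel '[[0.01,-0.05,0,0,-1],[0,0,0,0,-1]]';python3 -m handwheel '[[0.01,-0.05,0,0,-1],[0,0,0,0,-1]]';python3 -m handwheel '[[0.01,-0.05,0,0,-1],[0,0,0,0,-1]]'; python3 -c "
from h import *
c=wrist('w4');i=c['img'][100:300,200:500,::-1];cv2.imwrite('pics/w4c.png',cv2.resize(i,None,fx=2.5,fy=2.5))"
```

```text
time_s: 8.65
tcp_pos: [0.4891, 0.1003, 0.0316]
tool_rot: [0.996, 0.084, -0.0, 0.0]
ft_force: [-0.7, 0.3, 1.7]
grip_width: 0.0005
grip_force: 0.3
time_s: 8.85
tcp_pos: [0.4892, 0.0999, 0.0316]
tool_rot: [0.996, 0.085, -0.0, -0.001]
ft_force: [-0.3, 6.1, -0.1]
grip_width: 0.0002
grip_force: 2.8
time_s: 9.05
tcp_pos: [0.4892, 0.0998, 0.0316]
tool_rot: [0.996, 0.085, -0.0, -0.002]
ft_force: [-3.2, 11.0, -0.0]
grip_width: 0.0006
grip_force: 5.9
```

View pics/w4c.png

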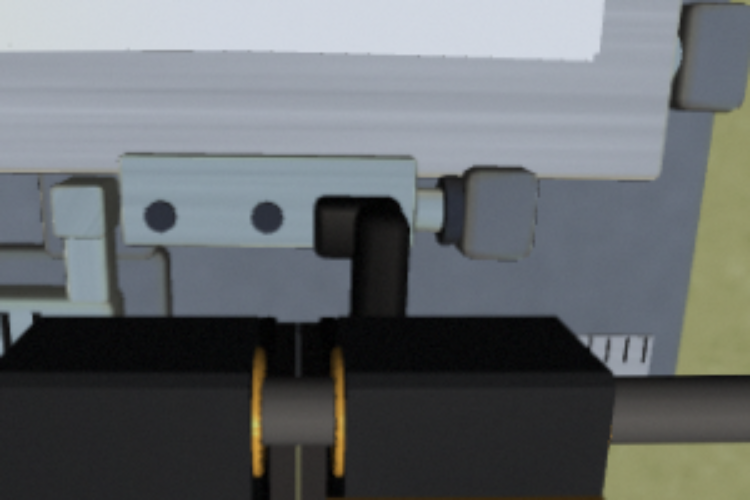

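The bar now meets the end stop (contact at columns 415–445), with an 11 N rise in force, and the pin has sprung up behind the bar (52–105). Now I back off and lift away.

```bash
python3 -m handwheel '[[-0.02,0.12,0,0,-1],[-0.02,0.12,0,0,-1],[0,0,0.3,0,-1],[0,0,0.7,0,-1],[0,0,0.9,0,-1],[0,0,0.9,0,-1],[0,0,0.9,0,-1],[0,0,0.6,0,-1],[0,0,0,0,-1],[0,0,0,0,-1],[0,0,0,0,-1]]'; python3 -c "
from h import *
c=wrist('w5');i=c['img'][70:270,160:460,::-1];cv2.imwrite('pics/w5c.png',cv2.resize(i,None,fx=2.5,fy=2.5))"
```

```text
time_s: 10.2
tcp_pos: [0.4881, 0.1062, 0.2031]
tool_rot: [0.996, 0.084, -0.001, 0.0]
ft_force: [0.1, 0.2, -0.2]
grip_width: 0.0005
grip_force: 0.0
```

View pics/w5c.png

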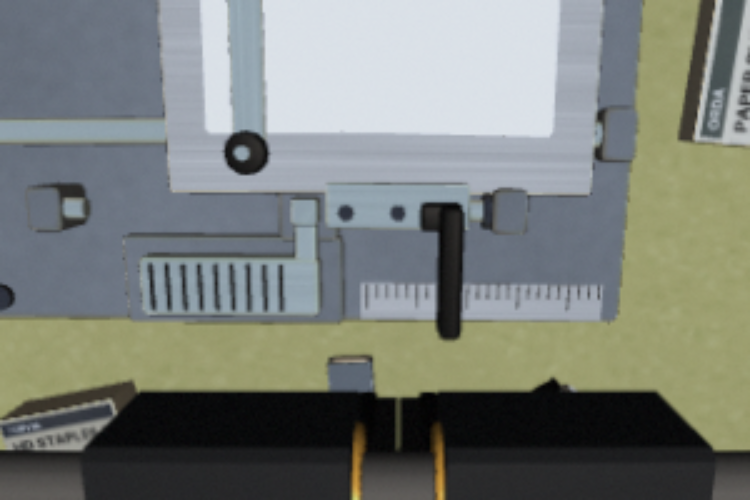

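The table is home, with the bar at columns 327–468 against the end stop. The pin is up behind it at 290–318, the pad is raised, and the robot is clear of everything.

```bash
python3 -c "
from station import *
print(sign_off())"
```

```text
the job is handed in; nothing more can be done
None
```

The table is home against the end stop, the trip stop has sprung up behind it and locked it, and the job was handed in at about 10 s with the arm clear and no loose item touched.

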